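# Fit a splined sprocket on a gearbox shaft and hold it down

### The job

First close the toggle clamp so that it holds the gearbox down in its jig. Then put the sprocket with the tall hexagonal hub, hub upwards, over the gearbox's upright splined shaft, turn it until the splines mesh, slide it down and press it fully home against the spring under it, so that the groove at the shaft's end stands clear for the retaining ring. Finish while still holding the sprocket pressed home, and leave the other sprocket where it lies.

Things in the scene. Friction and masses are not known exactly. Their poses are not given: they have to be found in the camera images.
- clamp_handle (a joint): Angle of the toggle clamp's handle: 0 = closed (level, at its stop); starts open, 0.7 to 1.1 rad above level. Closing swings its free end down, away from the gearbox; the clamp's arm comes down on the gearbox foot with it. The handle stays where it is left; about 5 N at the grip moves it.
- clamp_pivot (a point): Centre of the handle's hinge pin, 40 mm above the bench, fixed to the jig (plywood board 15 mm thick, screwed to the bench). The pin lies along this frame's x; with the clamp closed the handle points along its +y. The gearbox shaft stands 122 mm from it along -y.
- handle_grip (a point): Middle of the handle's black rubber grip (18 mm wide, 16 mm thick, 70 mm long), 80 mm from the hinge pin; y along the handle, outwards; z square to the handle, out of the face that is pushed to close it.
- gearbox: grey cast worm gearbox, loose in the jig's wooden cleats: foot 110 x 120 mm (x, y) and 10 mm thick, housing 88 x 74 mm, bearing face 61 mm above the underside of the foot. Origin: centre of the underside of the foot, 15 mm above the bench; z up.
- shaft_tip (a point): Tip of the gearbox's upright steel shaft, on its axis, 138 mm above the bench; z up, x along one of six splines (every 60 deg). The shaft cannot be turned by hand. From the tip down: 3 mm taper, plain nose 26 mm thick, groove 4 to 6.5 mm down, then from 16 mm down six splines 6.5 mm wide, 34 mm across, ends bevelled. At its foot a 50 mm thrust washer, its top 48 mm below the tip when free.
- thrust_washer (a joint): how far the spring-loaded thrust washer at the foot of the shaft is pressed down: 0 = free, 0.008 m = on its stop. The spring pushes up with 6 N when free and 15 N at the stop.
- hub_mid (a point): Centre, half-way up, of the drive sprocket, which starts flat on the bench, hub up, this point 24 mm high. 48 mm tall, 0.3 to 0.5 kg: toothed disc 96 mm across, 8 mm thick, at the bottom; above it a hexagonal hub 46 mm across flats, 40 mm tall. Bore open through, a groove towards each corner. x towards a corner (and groove), y square to two flats, z up.
- idler_mid (a point): centre, half-way up (12 mm above the bench), of the other sprocket, which must stay where it lies: disc 106 mm across, low round hub 48 mm across and 24 mm tall in all, with a plain round bore.
- drive_sprocket: The same sprocket, origin at the centre of its underside, axes as hub_mid. Bore 28.6 mm between lands, about 1.3 mm clearance all round, 0.13 rad either way in turn. Meshes with its x axis along any spline. Not meshed it stops with hub_mid 5 to 8 mm above the shaft's tip; meshed it slides onto the washer, hub_mid 24 mm below the tip; fully home 32 mm below.
There are look-alikes about, which are no part of the job. Of the things like the drive_sprocket, leave any that is red; of the rest the larger one is meant.

How it is judged:
By the outcome, as a careful person would: the job done as asked, in the order asked, and still so for the second after the job is handed in, while the arm keeps its last pose, push and grip.
It also fails if it takes over 54 s, if anything falls off the work surface, if the arm or the gripper's body presses on something with over 40 N, if the wrist force passes 120 N, or if a joint passes its speed limit or range.

### The arm

A 6-joint arm with a two-finger parallel gripper is mounted at the origin on a cart in front of the work surface, level with it; the furniture and walls round the work are solid. World frame = base frame: x ahead of the robot, y to its left, z up, the work surface at z = 0. Lengths are in mm, angles in degrees, forces in N, time in s.
With the tool pointing down it reaches from about 350 to 850 mm from the base axis. Payload 8.1 kg.
Tool frame: the origin (TCP) lies between the finger pads; the fingertips stand 22 mm ahead of it and the grasp point (between the pads) lies 3 mm ahead of it; z points along the fingers, y is the line along which they close (so a half turn about z gives the same grasp; the last joint's range is limited). The gripper opens to 85 mm and grips with 20 to 120 N. Pads are 22 mm wide; open, the fingers measure 114 mm over their backs; the gripper's body (76 mm by 85 mm) begins 54 mm behind the grasp point. The pads swing forward as they close: fully open they stand 13 mm farther back than shut.
Start: joints at [-71.986, 7.471, 85.268, -0, 87.261, -4.893], TCP at [233.56, -552.68, 253.292] pointing down, gripper open.
Joint ranges: [-169.43, 169.43], [-51.17, 129.36], [1.28, 143.12], [-76.62, 256.62], [0, 156.53], [-152.29, 152.29]. Speed limits (degrees/s): [136.94, 136.94, 159.86, 180, 180, 180].

### API

Orientations are given as [roll, pitch, yaw] about the fixed x, y, z axes, in that order (R = Rz(yaw) Ry(pitch) Rx(roll)).
In Python, from bench import sense, snapshot, calibration, hand_in gives the robot as it stands.
- The arm moves only by the shell command python3 -m crank 'ROWS' [FORCE]. ROWS is JSON, a list of rows, each a list of 5 numbers: the shift along the tool's x, y, z in cm, then the turn about the tool's z in rad, then the finger opening in cm, from 0 to 8.54. A call has 1 to 20 rows; each row is the pose to reach, as a shift and turn from the pose commanded when the call began, along the tool's axes at that moment; what a row does not reach only later rows make up. A row lasts 1/10 s, in which the tool goes at most 50 mm and 8.59 degrees, less where a joint would pass 70% of its speed; a pose out of reach is approached as far as the arm can. A call with a gripper value outside its range is refused whole. The fingers move at their own pace and stop on an object; FORCE is the grip in N (left out, the last holds). Time passes only in rows, so rows that repeat a pose let the fingers close. It gives the time, the measured TCP pose, the force, the opening and the grip force at its end, in the units of the state.
- sense(): the state, without advancing time (a new reading comes with each control period).
- snapshot(name): name is "scene" or "top" or "wrist"; returns (picture, depth): 420x560x3 uint8, red, green, blue; 420x560 float32, mm along the optical axis (not along the pixel's ray), 0 where there is no reading.
- calibration(name): a dict with "fovy" (degrees; the focal length in pixels is half the picture's height over the tangent of half this angle, whatever the lens; pixels are square), "cx", "cy" (the principal point, pixels), "rvec" (rotation vector, rad) and "tvec" (3), from world to camera coordinates, as OpenCV has them; the wrist camera has in their place "tool_from_camera" (4x4, takes a point from camera to tool coordinates, whose origin is the TCP and whose axes are the flange's). Camera axes: x right, y down, z forward; pixel columns grow to the right and rows downward; lengths in mm; the calibration is good to about 2 mm. A picture is of the moment at which its call begins: read the wrist's pose just before it. calibration takes no time and is no camera call.
- hand_in(): hands the job in; it is judged then, once.
The state is a dict: "time": time; "joint_pos": joint angles; "qd": joint speeds; "joint_efforts": joint torques, N m; "tool_pos": TCP position; "tcp_rot": TCP orientation; "ft_force": force on the tool from outside, world axes, zero at the start; "wrist_torque": the same for the moment, N m; "finger_gap": finger opening in mm; "grip_force": force on a finger pad.
Only numpy, scipy, OpenCV 4.12 (cv2) and the standard library are available. Lean on these libraries where they do the work, as an engineer would, in place of code of your own. Each camera call takes 0.05 s, during which the arm holds its last target. There are 200 camera calls.

## Working session

There is one attempt and no reset: what is moved stays moved. The work goes in short steps, Python scripts to look and compute and a shell command to move; the robot and the scene stay as the last step left them, time stands still between calls to the robot, and variables do not carry over. Pictures are saved under pics/ and viewed, at most 10 in all, crops included, and the job is handed in when it is done.

```bash
ls; mkdir -p pics; cat > h.py <<'E'
import numpy as np,cv2
from bench import sense,snapshot,calibration,hand_in
from scipy.spatial.transform import Rotation as R
def K(c): 
    f=210/np.tan(np.radians(c['fovy'])/2); return f,c['cx'],c['cy']
def pose(name,s=None):
    "camera->world R,t"
    c=calibration(name)
    if name=='wrist':
        s=s or sense(); T=np.array(c['tool_from_camera']); Rt=R.from_euler('xyz',s['tcp_rot'],degrees=True).as_matrix()
        return Rt@T[:3,:3], Rt@T[:3,3]+np.array(s['tool_pos'])
    Rm=cv2.Rodrigues(np.array(c['rvec'],float))[0]; return Rm.T,-Rm.T@np.array(c['tvec'],float).ravel()
def ray(name,uv,z,s=None):
    f,cx,cy=K(calibration(name)); Rm,t=pose(name,s); uv=np.atleast_2d(uv).astype(float)
    d=np.c_[(uv[:,0]-cx)/f,(uv[:,1]-cy)/f,np.ones(len(uv))]@Rm.T
    return t+d*((z-t[2])/d[:,2])[:,None]
def cloud(name,D,s=None):
    f,cx,cy=K(calibration(name)); Rm,t=pose(name,s); v,u=np.indices(D.shape)
    return (np.stack([(u-cx)/f*D,(v-cy)/f*D,D],-1)@Rm.T)+t
def proj(name,P,s=None):
    f,cx,cy=K(calibration(name)); Rm,t=pose(name,s); p=(np.atleast_2d(P)-t)@Rm
    return np.c_[f*p[:,0]/p[:,2]+cx,f*p[:,1]/p[:,2]+cy]
def save(p,n): cv2.imwrite('pics/'+n,cv2.cvtColor(p,cv2.COLOR_RGB2BGR))
E
python3 - <<'E'
from h import *
print(sense())
for n in('scene','top'):
    p,d=snapshot(n); np.savez(n+'0.npz',p=p,d=d); save(p,n+'0.png'); print(n,calibration(n),pose(n)[1],(d>0).mean())
E
```

```text
pics
{'time': 0.0, 'joint_pos': array([-7.19868274e+01,  7.51585315e+00,  8.53322968e+01,  5.78054512e-05,
        8.72587515e+01, -4.89247232e+00]), 'qd': array([ 0.06956584,  0.15929826, -0.08396052,  0.02325277, -0.09491705,
       -0.07591399]), 'joint_efforts': array([ 1.77470189e-03, -5.69396138e+01, -5.00557137e+01,  1.39389249e-04,
        1.44031411e-02,  1.13818493e-05]), 'tool_pos': array([ 233.39550907, -552.18534022,  252.20768229]), 'tcp_rot': array([-1.79893493e+02, -9.17471141e-03,  2.29056336e+01]), 'ft_force': array([ 1.08569891, -0.0385674 , -1.16437478]), 'wrist_torque': array([-0.00069335,  0.00069595, -0.00291964]), 'grip_force': 0.0, 'finger_gap': 85.25956518211984}
scene {'fovy': 50.03698603649529, 'cx': 275.37426189514656, 'cy': 208.20433499292844, 'rvec': array([ 1.88387628, -1.13986165,  0.60476476]), 'tvec': array([-424.35171876,  262.41032109,  828.94133368])} [-286.27137714 -646.86430084  660.07012312] 0.9956972789115647
top {'fovy': 56.99388736243697, 'cx': 277.04040471552855, 'cy': 217.5478903637513, 'rvec': array([ 2.17123088, -2.14527057,  0.1345021 ]), 'tvec': array([-226.65163348,  492.61808994,  931.82038778])} [ 376.91880183 -220.30567253  985.76387033] 0.9958971088435374
```

View pics/top0.png

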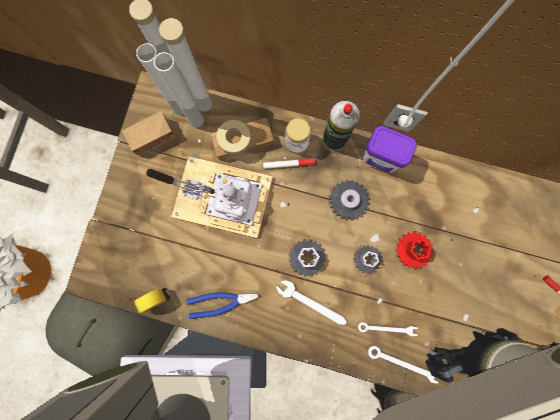

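View pics/scene0.png

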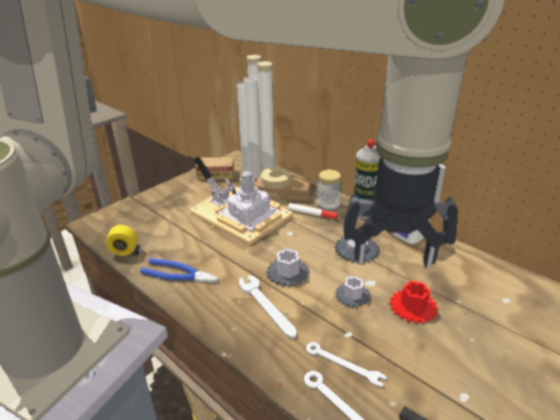

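The top view shows four sprocket-like things. At (349,199) is the one with the low round hub, which is the idler. At (308,257) is a large grey hex-hub sprocket, at (368,259) a small grey one, and at (414,249) a red one. The grey one at (308,257) is meant: not red, and the larger of the rest. The jig is at (222,197) and the handle grip at (160,177). I'll confirm with a crop and measure.

```bash
cat > m.py <<'E'
from h import *
z=np.load('top0.npz'); p,d=z['p'],z['d']; C=cloud('top',d)
a=cv2.resize(p[145:245,135:275],None,fx=5.5,fy=5.5,interpolation=cv2.INTER_CUBIC)[:, :770]
b=cv2.resize(p[225:285,270:440],None,fx=4,fy=4,interpolation=cv2.INTER_CUBIC)
save(a[:600],'jig.png'); save(b,'spr.png')
for n,(u,v) in dict(drive=(308,257),small=(368,259),red=(414,249),idler=(349,199),shaft=(230,188),grip=(160,177)).items():
    print(n,C[v,u].round(), 'bench ray',ray('top',(u,v),0)[0].round())
print('bench z',C[300:310,250:260,2].mean(),C[270:280,350:360,2].mean())
# hub top
sel=(C[...,2]>38)&(C[...,2]<60); m=np.zeros(d.shape,np.uint8); m[225:290,275:340]=sel[225:290,275:340]*255
cs,_=cv2.findContours(m,cv2.RETR_EXTERNAL,cv2.CHAIN_APPROX_NONE); c=max(cs,key=cv2.contourArea)
P=ray('top',c[:,0,:],48)[:,:2]; print('hub ctr',cv2.minEnclosingCircle(P.astype(np.float32)),P.min(0),P.max(0))
# disc
m=np.zeros(d.shape,np.uint8); g=cv2.cvtColor(p,cv2.COLOR_RGB2HSV); 
m[235:282,285:332]=((g[...,1]<60))[235:282,285:332]*255
cs,_=cv2.findContours(m,cv2.RETR_EXTERNAL,cv2.CHAIN_APPROX_NONE); c=max(cs,key=cv2.contourArea)
print('disc',cv2.minEnclosingCircle(ray('top',c[:,0,:],8)[:,:2].astype(np.float32)))
# shaft tip
s=(C[...,2]>120)&(C[...,2]<150); s[:150]=0;s[240:]=0;s[:,:200]=0;s[:,260:]=0
print('tip',s.sum(),np.median(C[s],0),C[s].min(0),C[s].max(0))
# grip: dark pixels
dk=(p.max(2)<60); dk[:165]=0;dk[195:]=0;dk[:,:140]=0;dk[:,178:]=0
q=C[dk]; q=q[q[:,2]>40]; mu=q.mean(0); w,_,vt=np.linalg.svd(q-mu,full_matrices=False)
print('grip',len(q),mu.round(1),vt[0].round(3),q.min(0).round(),q.max(0).round())
E
python3 m.py
```

```text
drive [ 399. -301.   -4.] bench ray [ 399. -300.    0.]
small [ 396. -452.    1.] bench ray [ 396. -453.    0.]
red [ 423. -571.   -2.] bench ray [ 423. -570.    0.]
idler [ 550. -406.   -0.] bench ray [ 550. -406.    0.]
shaft [ 547. -115.  139.] bench ray [575. -98.   0.]
grip [578.  53. 104.] bench ray [602.  85.   0.]
bench z 0.4576743382826066 -0.017042949203050738
hub ctr ((398.9502868652344, -297.9296875), 25.745670318603516) [ 376.49292874 -323.08299786] [ 422.38535506 -272.4083105 ]
disc ((398.30792236328125, -297.0198669433594), 47.24609375)
tip 135 [ 540.95435466 -112.91384732  136.61113285] [ 527.35034418 -126.89852746  120.3125283 ] [559.58086383 -97.56368036 141.83674196]
grip 188 [579.2  52.  107.7] [-0.206 -0.261  0.943] [ 377. -220.   74.] [593.  78. 986.]
```

View pics/jig.png

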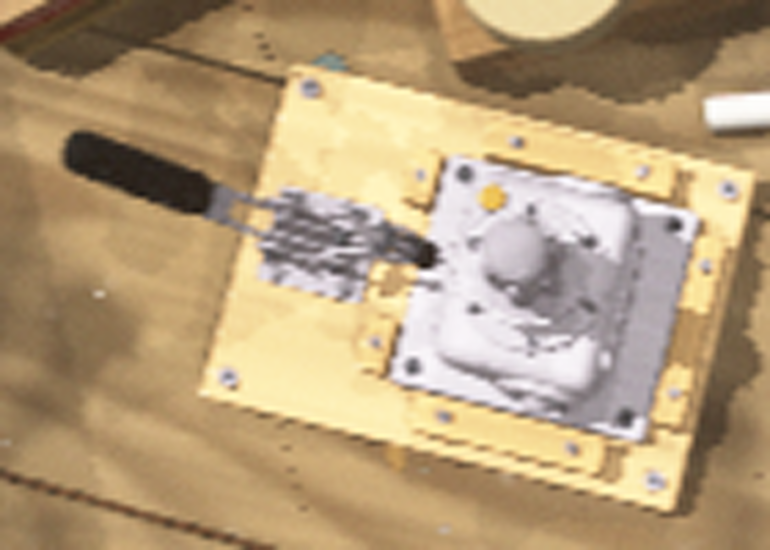

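View pics/spr.png

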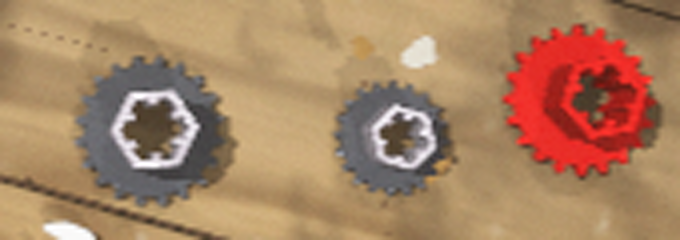

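The crops confirm it. The drive sprocket is the large grey hex hub at (308,257), with the smaller grey at (368,259) and the red at (414,249). The jig crop shows the shaft at about (228.6,190.5) and the open handle pointing up and left. Next I'll profile the clamp.

```bash
cat > m2.py <<'E'
from h import *
z=np.load('top0.npz'); p,d=z['p'],z['d']; C=cloud('top',d)
tip=ray('top',(228.6,190.5),138)[0]; print('tip',tip)
g=cv2.cvtColor(p,cv2.COLOR_RGB2HSV); x0=C[...,2]
m=((x0>8)&(x0<24)).astype(np.uint8)*255; m[:150]=0;m[245:]=0;m[:,:165]=0;m[:,280:]=0
cs,_=cv2.findContours(m,cv2.RETR_EXTERNAL,cv2.CHAIN_APPROX_NONE); c=max(cs,key=cv2.contourArea)
r=cv2.minAreaRect(ray('top',c[:,0,:],15)[:,:2].astype(np.float32)); print('board',r)
gr=ray('top',(160,177),104)[0]; a=np.degrees(np.arctan2(*(gr-tip)[[1,0]])); print('dir',a,np.hypot(*(gr-tip)[:2]))
import sys
for ang in (a,):
    e=np.array([np.cos(np.radians(ang)),np.sin(np.radians(ang))]); n=np.array([e[1],-e[0]])
    q=(C[...,:2]-tip[:2]); y=q@e-122; xx=q@n; ok=(abs(xx)<25)&(d>0)
    for k in range(-70,90,8):
        s=ok&(abs(y-k)<4)
        if s.any(): print(k,'zmax',C[s][:,2].max().round(),'x at',xx[s][C[s][:,2].argmax()].round(), 'zmed',np.median(C[s&(abs(xx)<8)][:,2]).round())
E
python3 m2.py
```

```text
tip [ 541.38567347 -112.06501733  138.        ]
board ((550.2886962890625, -81.172607421875), (224.57730102539062, 163.9030303955078), 76.86245727539062)
dir 77.4907798129525 168.7191952990004
-70 zmax 77.0 x at 4.0 zmed 65.0
-62 zmax 89.0 x at 4.0 zmed 74.0
-54 zmax 90.0 x at 4.0 zmed 75.0
-46 zmax 96.0 x at 1.0 zmed 65.0
-38 zmax 91.0 x at 4.0 zmed 19.0
-30 zmax 58.0 x at -3.0 zmed 49.0
-22 zmax 55.0 x at 13.0 zmed 49.0
-14 zmax 41.0 x at 8.0 zmed 33.0
-6 zmax 52.0 x at 13.0 zmed 35.0
2 zmax 54.0 x at 9.0 zmed 44.0
10 zmax 62.0 x at -3.0 zmed 48.0
18 zmax 75.0 x at 0.0 zmed 64.0
26 zmax 85.0 x at 9.0 zmed 77.0
34 zmax 95.0 x at 2.0 zmed 86.0
42 zmax 103.0 x at 8.0 zmed 94.0
50 zmax 112.0 x at -1.0 zmed 102.0
58 zmax 125.0 x at 1.0 zmed 112.0
66 zmax 125.0 x at 4.0 zmed 118.0
74 zmax 123.0 x at 4.0 zmed 1.0
82 zmax 5.0 x at 1.0 zmed 1.0
```

```bash
python3 -m crank '[[1,-0.7,0,0,0],[3,-2.2,0,-0.05,0],[6.5,-4.8,0,-0.12,0],[10.5,-7.7,0,-0.2,0],[14.5,-10.7,0,-0.28,0],[18.5,-13.6,0,-0.36,0],[22.5,-16.5,0,-0.44,0],[26.5,-19.5,0,-0.52,0],[30.5,-22.4,0,-0.6,0],[34.5,-25.4,0,-0.68,0],[38.5,-28.3,0,-0.76,0],[42.5,-31.3,0,-0.84,0],[46,-33.8,0,-0.9,0],[49,-36,0,-0.94,0],[51.3,-37.7,0,-0.948,0],[52.5,-38.6,0,-0.948,0],[52.9,-38.9,0,-0.948,0],[52.9,-38.9,0,-0.948,0]]' 60; python3 - <<'E'
from h import *
s=sense(); print(s['joint_pos'].round(1))
p,d=snapshot('wrist'); save(p,'w1.png'); C=cloud('wrist',d,s)
E
```

```text
time: 1.9
tool_pos: [569.1, 11.5, 253.1]
tcp_rot: [-180.0, 0.0, 77.2]
ft_force: [0.7, -0.5, -0.3]
finger_gap: -0.0
grip_force: 0.0
[-4.   2.8 90.3 -0.  87.   8.8]
```

```bash
python3 -m crank '[[0,0,2,0,0],[0,0,5,0,0],[0,0,8,0,0],[0,0,10.5,0,0],[0,0,11.6,0,0],[0,0,11.6,0,0],[1.2,0,11.6,0,0],[2.0,0,11.6,0,0],[2.6,0,11.7,0,0],[3.2,0,12.1,0,0],[3.8,0,12.5,0,0],[4.4,0,13.0,0,0],[4.9,0,13.6,0,0],[5.4,0,14.2,0,0],[5.8,0,14.8,0,0],[6.1,0,15.4,0,0]]'; python3 -m crank '[[0.3,0,0.6,0,0],[0.5,0,1.2,0,0],[0.7,0,1.8,0,0],[0.8,0,2.2,0,0],[0.8,0,2.5,0,0],[0.8,0,2.6,0,0]]'
```

```text
time: 3.55
tool_pos: [583.7, 71.8, 99.5]
tcp_rot: [179.9, -0.0, 77.2]
ft_force: [0.5, 0.9, 5.0]
finger_gap: -0.2
grip_force: 2.2
time: 4.15
tool_pos: [584.5, 78.9, 72.9]
tcp_rot: [-180.0, -0.0, 77.2]
ft_force: [0.9, 2.5, 4.2]
finger_gap: 0.2
grip_force: 2.1
```

```bash
python3 -m crank '[[0,0,0.1,0,0],[0,0,0.2,0,0],[0,0,0.3,0,0],[0,0,0.3,0,0]]';python3 -m crank '[[0,0,0.1,0,0],[0,0,0.15,0,0],[0,0,0.15,0,0]]'
```

```text
time: 4.55
tool_pos: [584.5, 78.9, 70.2]
tcp_rot: [-180.0, 0.0, 77.2]
ft_force: [1.3, 2.2, 3.5]
finger_gap: 0.3
grip_force: 1.8
time: 4.85
tool_pos: [584.7, 78.9, 69.9]
tcp_rot: [-180.0, 0.0, 77.2]
ft_force: [-4.8, 1.9, 13.4]
finger_gap: -0.0
grip_force: 6.5
```

```bash
python3 -m crank '[[0,0,0.05,0,0],[0,0,0.05,0,0]]'; python3 -m crank '[[0,0,-1,0,0],[-0.5,0,-4,0,0],[-2,0,-8,0,0],[-5,0,-12,0,8.5],[-9,0,-16,0,8.5],[-13,0,-18.5,0,8.5],[-16,0,-20,0,8.5],[-17,0,-20,0,8.5],[-17,0,-20,0,8.5]]'; python3 - <<'E'
from h import *
print(np.round(calibration('wrist')['tool_from_camera'],3),calibration('wrist')['fovy'])
s=sense();p,d=snapshot('wrist'); save(p,'w2.png'); np.savez('w2.npz',p=p,d=d,pos=s['tool_pos'],rot=s['tcp_rot'])
print(proj('wrist',[[541.4,-112,138],[586,85,40]],s))
p,d=snapshot('top'); C=cloud('top',d); save(p,'top1.png')
tip=np.array([541.4,-112]); e=np.array([.2215,.975]);n=np.array([e[1],-e[0]])
q=C[...,:2]-tip; y=q@e-122; xx=q@n
for k in range(-70,125,12):
    t=(abs(xx)<8)&(abs(y-k)<6); print(k,np.median(C[t][:,2]).round(),C[t][:,2].max().round())
E
```

```text
time: 5.05
tool_pos: [584.7, 78.9, 69.8]
tcp_rot: [-180.0, 0.0, 77.2]
ft_force: [-5.7, 2.8, 16.6]
finger_gap: 0.2
grip_force: 8.2
time: 5.95
tool_pos: [546.5, -88.5, 267.9]
tcp_rot: [-180.0, 0.0, 77.1]
ft_force: [-0.4, 0.4, -0.1]
finger_gap: 84.3
grip_force: 0.0
[[ 1.00000e-03 -9.64000e-01 -2.64000e-01  6.56350e+01]
 [ 1.00000e+00  0.00000e+00  2.00000e-03  6.38000e-01]
 [-2.00000e-03 -2.64000e-01  9.64000e-01 -1.20084e+02]
 [ 0.00000e+00  0.00000e+00  0.00000e+00  1.00000e+00]] 71.8231538159197
[[277.69848206 227.394906  ]
 [277.22473379  15.09018574]]
-70 656.0 658.0
-58 656.0 658.0
-46 659.0 662.0
-34 660.0 661.0
  return _methods._mean(a, axis=axis, dtype=dtype,
  ret = ret.dtype.type(ret / rcount)
Traceback (most recent call last):
ValueError: zero-size array to reduction operation maximum which has no identity
```

View pics/w2.png

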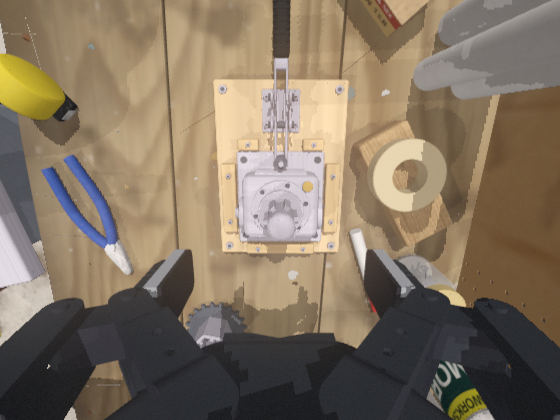

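The wrist view shows the clamp closed: the handle is level at (281,60) and the arm is on the foot at (281,160). The shaft is at (280,225). I'll move closer to see the splines.

```bash
python3 -m crank '[[-1,0,1,0,8.5],[-3,0,3.5,0,8.5],[-4.5,0,7,0,8.5],[-5.2,0,9.5,0,8.5],[-5.2,0,10.7,0,8.5],[-5.2,0,11,0,8.5],[-5.2,0,11,0,8.5],[-5.2,0,11,0,8.5]]'; python3 - <<'E'
from h import *
s=sense();p,d=snapshot('wrist'); np.savez('w3.npz',p=p,d=d,pos=s['tool_pos'],rot=s['tcp_rot'])
c=proj('wrist',[[541.4,-112,138]],s)[0]; print(c,(s['tool_pos']),s['tcp_rot'])
u,v=c.astype(int); w=80; save(cv2.resize(p[max(v-60,0):v+60,u-w:u+w],None,fx=5,fy=5,interpolation=cv2.INTER_CUBIC),'w3.png'); print(u-w,max(v-60,0))
E
```

```text
time: 6.85
tool_pos: [536.7, -137.4, 159.8]
tcp_rot: [179.9, 0.0, 77.3]
ft_force: [0.7, 0.6, 0.3]
finger_gap: 85.0
grip_force: 0.0
[274.70156457 206.86954774] [ 536.67586725 -137.37012297  159.81743864] [1.79868395e+02 1.09695662e-02 7.72777953e+01]
194 146
```

View pics/w3.png

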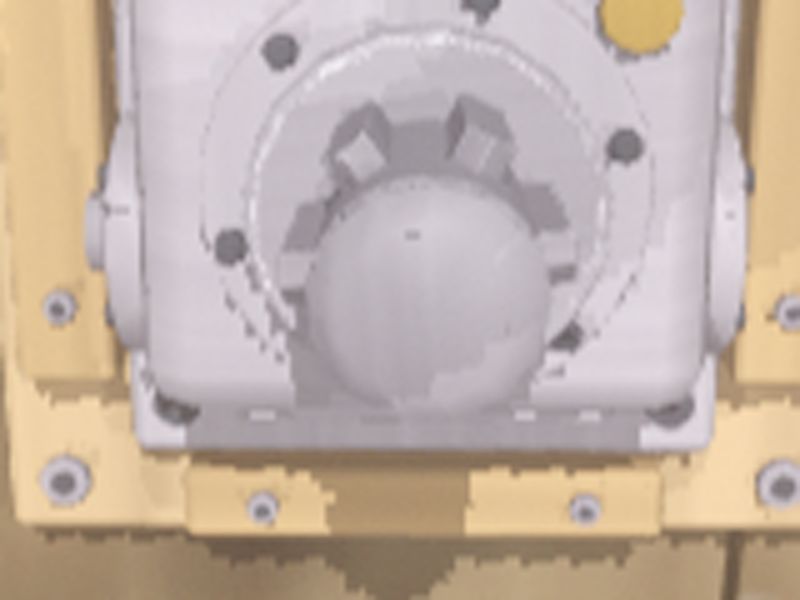

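```bash
python3 - <<'E'
from h import *
z=np.load('w3.npz'); s=dict(tool_pos=z['pos'],tcp_rot=z['rot']); d=z['d']
C=cloud('wrist',d,s); m=(C[...,2]>131)&(C[...,2]<145)&(d>0); m[:, :230]=0;m[:,330:]=0;m[:170]=0;m[260:]=0
P=C[m]; print('nose',m.sum(),P[:,2].max(),cv2.minEnclosingCircle(P[:,:2].astype(np.float32)),P[:,:2].mean(0))
print('img ctr',ray('wrist',(279.5,205),135,s))
sp=np.array([[360,155],[485,145],[295,270],[560,250]])/5+[194,146]
S=ray('wrist',sp,121,s); print(S.round(1)); c=ray('wrist',(279.5,205),135,s)[0]
for q in S: v=q-c; print(np.hypot(*v[:2]).round(1),np.degrees(np.arctan2(v[1],v[0])).round(1),(np.degrees(np.arctan2(v[1],v[0]))%60).round(1))
v=S[1]-S[0];print('pair',np.degrees(np.arctan2(v[1],v[0])));v=S[3]-S[2];print('pair',np.degrees(np.arctan2(v[1],v[0])))
E
```

```text
nose 1859 139.29260761258908 ((543.4638671875, -113.55989837646484), 13.096431732177734) [ 543.61727242 -112.46293345]
img ctr [[ 543.83567297 -112.38370078  135.        ]]
[[ 539.3  -98.8  121. ]
 [ 553.1 -100.8  121. ]
 [ 529.1 -110.   121. ]
 [ 558.8 -114.3  121. ]]
14.3 108.4 48.4
14.8 51.5 51.5
14.9 170.7 50.7
15.1 -7.3 52.7
pair -8.102091657963982
pair -8.291717832013642
```

```bash
python3 -m crank '[[-1,0,-1,0,8.5],[-3,-0.8,-2,0,8.5],[-6.5,-2.5,-2,-0.05,8.5],[-10.5,-4.7,-1,-0.12,8.5],[-14.5,-6.9,0,-0.19,8.5],[-17.5,-8.5,1,-0.222,8.5],[-19.3,-9.4,2,-0.222,8.5],[-19.9,-9.7,2.5,-0.222,8.5],[-19.9,-9.7,2.5,-0.222,8.5],[-19.9,-9.7,2.5,-0.222,8.5]]'; cat > hub.py <<'E'
from h import *
import sys
s=sense();p,d=snapshot('wrist'); np.savez('w4.npz',p=p,d=d,pos=s['tool_pos'],rot=s['tcp_rot'])
C=cloud('wrist',d,s); c0=np.array([398.5,-298])
m=((C[...,2]>43)&(C[...,2]<56)&(np.hypot(*(np.moveaxis(C[...,:2],-1,0)-c0[:,None,None]))<40)).astype(np.uint8)*255
cs,_=cv2.findContours(m,cv2.RETR_EXTERNAL,cv2.CHAIN_APPROX_NONE); c=max(cs,key=cv2.contourArea)
P=ray('wrist',cv2.convexHull(c)[:,0,:],48,s)[:,:2]; M=cv2.moments(P.astype(np.float32)); ctr=np.array([M['m10'],M['m01']])/M['m00']
A=np.arange(0,180,.5); e=np.c_[np.cos(np.radians(A)),np.sin(np.radians(A))]; pr=P@e.T; w=pr.max(0)-pr.min(0)
w60=(w[:120]+w[120:240]+w[240:])/3; k=w60.argmin()
mid=[(pr[:,k+i].max(0)+pr[:,k+i].min(0))/2 for i in(0,120,240)]
ce=np.linalg.lstsq(e[[k,k+120,k+240]],np.array(mid),rcond=None)[0]
print('ctr',ctr,ce,'flat normal',A[k],'mean AF',w60[k],'AC',w60.max(),'at',A[w60.argmax()],'ztop',np.median(C[m>0][:,2]))
print(s['tool_pos'],s['tcp_rot'])
cv2.drawContours(p,[c],-1,(0,255,0),1)
for a in (k,k+120,k+240):
    g=np.r_[ce,48]; h=np.r_[ce+23*e[a],48]; q=proj('wrist',[g,h],s).astype(int); cv2.line(p,tuple(map(int,q[0])),tuple(map(int,q[1])),(255,0,0),1)
u,v=proj('wrist',[np.r_[ce,48]],s)[0].astype(int); save(cv2.resize(p[max(0,v-60):v+60,u-75:u+75],None,fx=5,fy=5),'w4.png')
E
python3 hub.py
```

```text
time: 7.9
tool_pos: [397.8, -310.3, 134.3]
tcp_rot: [179.9, 0.0, 89.9]
ft_force: [0.6, -0.5, 0.2]
finger_gap: 84.8
grip_force: 0.0
ctr [ 398.66130562 -299.70178797] [ 398.68005015 -299.6719557 ] flat normal 4.0 mean AF 46.11789391018849 AC 51.9647851944621 at 35.5 ztop 47.4904999803133
[ 397.76672301 -310.26590616  134.29121286] [1.79936455e+02 3.13238429e-02 8.99424852e+01]
```

View pics/w4.png

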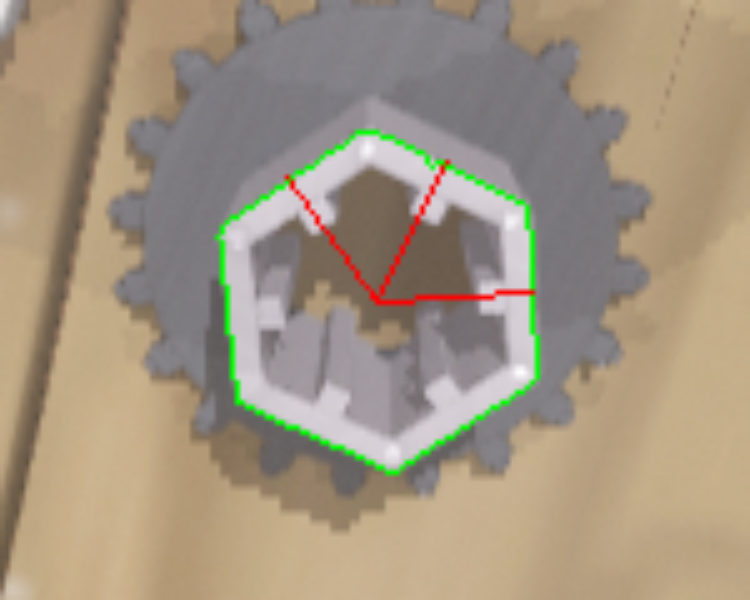

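The crop shows the hub outline fitted well, with a flat normal at yaw 4° and the centre at (398.7, -299.7). The tool yaw should be 94° to grasp and about 111.6° to mesh.

```bash
python3 -m crank '[[0.5,0,1,-0.03,8.5],[1.06,0.09,3,-0.07,8.5],[1.06,0.09,5.5,-0.07,8.5],[1.06,0.09,8,-0.07,8.5],[1.06,0.09,9.5,-0.07,8.5],[1.06,0.09,10,-0.07,8.5],[1.06,0.09,10,-0.07,8.5]]' && python3 -m crank '[[0,0,0,0,6],[0,0,0,0,4],[0,0,0,0,3],[0,0,0,0,3],[0,0,0,0,3],[0,0,0,0,3]]' 100
```

```text
time: 8.65
tool_pos: [397.8, -298.5, 32.5]
tcp_rot: [-179.9, -0.1, 94.1]
ft_force: [-0.6, 0.3, 0.4]
finger_gap: 85.1
grip_force: 0.0
time: 9.25
tool_pos: [398.8, -300.6, 34.7]
tcp_rot: [179.9, 0.1, 94.0]
ft_force: [-0.9, 1.1, 5.6]
finger_gap: 44.9
grip_force: 103.3
```

Tool readings carry 1–2 mm of noise, so I'll recompute both measurements from the commanded pose chain.

```bash
python3 - <<'E'
from h import *
pos=np.array([233.56,-552.68,253.292]); yaw=22.907  # start
mv=[(52.9,-38.9,0,-.948),(6.1,0,15.4,0),(.8,0,2.6,0),(0,0,.3,0),(0,0,.15,0),(0,0,.05,0),(-17,0,-20,0),(-5.2,0,11,0),(-19.9,-9.7,2.5,-.222),(1.06,.09,10,-.07)]
chain=[]
for x,y,z,t in mv:
    Rm=R.from_euler('xyz',[180,0,yaw],degrees=True).as_matrix(); pos=pos+Rm@(np.array([x,y,z])*10); yaw-=np.degrees(t); chain.append((pos,yaw)); print(pos.round(1),round(yaw,2))
z=np.load('w3.npz'); s=dict(tool_pos=chain[7][0],tcp_rot=[180,0,chain[7][1]])
d=z['d'];C=cloud('wrist',d,s); m=(C[...,2]>131)&(C[...,2]<145)&(d>0); m[:, :230]=0;m[:,330:]=0;m[:170]=0;m[260:]=0
P=C[m]; print('nose',cv2.minEnclosingCircle(P[:,:2].astype(np.float32)),P[:,:2].mean(0),P[:,2].max(),'img',ray('wrist',(279.5,205),135,s))
print('hub shift: commanded-measured',chain[8][0]-np.load('w4.npz')['pos'],'-> hub',np.array([398.68,-299.67,48])+(chain[8][0]-np.load('w4.npz')['pos']), 'shaft shift',chain[7][0]-z['pos'])
E
```

```text
[569.4  11.5 253.3] 77.22
[582.9  71.   99.3] 77.22
[584.7  78.8  73.3] 77.22
[584.7  78.8  70.3] 77.22
[584.7  78.8  68.8] 77.22
[584.7  78.8  68.3] 77.22
[547.1 -87.  268.3] 77.22
[ 535.6 -137.7  158.3] 77.22
[ 397.  -310.3  133.3] 89.94
[ 397.9 -299.7   33.3] 93.95
nose ((542.0158081054688, -113.97610473632812), 13.069538116455078) [ 542.10385296 -113.07337394] 137.7830390210945 img [[ 542.41414291 -112.39713352  135.        ]]
hub shift: commanded-measured [-0.78093097 -0.01818231 -0.99921286] -> hub [ 397.89906903 -299.68818231   47.00078714] shaft shift [-1.08292187 -0.29282821 -1.52543864]
```

```bash
python3 -m crank '[[0,0,-1,0,3],[0,0,-3,0,3],[0,0,-6,0,3],[0,0,-9.5,0,3],[0.5,0.5,-13,0,3],[2,1.8,-15.5,0,3],[4.5,4,-16,-0.05,3],[7.5,6.7,-16,-0.1,3],[10.5,9.3,-16,-0.17,3],[13,11.6,-16,-0.24,3],[15.2,13.5,-16,-0.306,3],[16.7,14.8,-16,-0.306,3],[17.4,15.5,-16,-0.306,3],[17.64,15.68,-16,-0.306,3],[17.64,15.68,-16,-0.306,3],[17.64,15.68,-16,-0.306,3]]'; python3 - <<'E'
from h import *
for n in ('scene','top','wrist'):
    s=sense();p,d=snapshot(n); np.savez(n+'5.npz',p=p,d=d,pos=s['tool_pos'],rot=s['tcp_rot']); print(n,s['tool_pos'],proj(n,[[542,-113,138],[542,-113,160],[542,-113,208]],s).round(1).tolist())
    if n=='scene': sc=cv2.resize(p[110:240,170:330],None,fx=4,fy=4,interpolation=cv2.INTER_CUBIC)
w=np.load('wrist5.npz')['p'][180:310,200:360]; w=cv2.resize(w,None,fx=4,fy=4,interpolation=cv2.INTER_CUBIC)
save(sc[:, :],'s5.png'); save(w,'w5.png')
E
```

```text
time: 10.85
tool_pos: [541.6, -113.7, 193.2]
tcp_rot: [-180.0, 0.0, 111.4]
ft_force: [0.5, -0.5, -3.1]
finger_gap: 45.1
grip_force: 102.7
scene [ 541.61729307 -113.73221626  193.23333476] [[246.5, 172.9], [246.0, 164.9], [245.0, 146.8]]
top [ 541.64153914 -113.79025716  193.29311906] [[229.0, 190.2], [227.8, 188.3], [224.9, 183.6]]
wrist [ 541.68798316 -113.73291461  193.31696101] [[279.1, 230.0], [279.2, 243.5], [279.6, 289.5]]
```

View pics/w5.png

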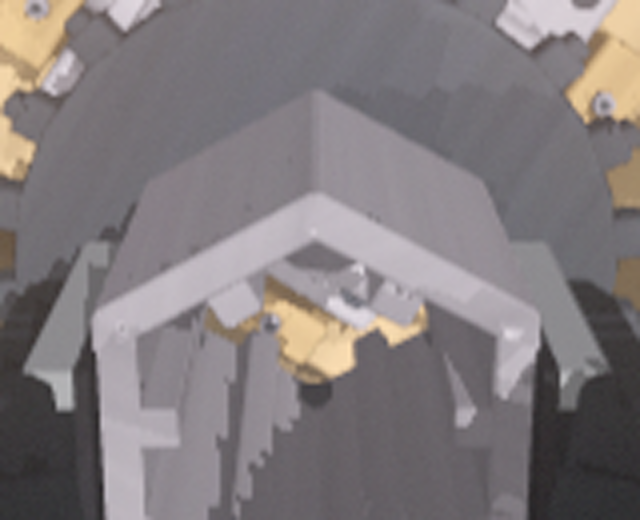

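Hub sits square in the grip, with its front corner at (278.8,228.8) in the wrist picture. Check that offset, then lower onto the nose.

```bash
python3 - <<'E'
from h import *
s=dict(tool_pos=[542.2,-112.9,193.3],tcp_rot=[180,0,111.5]); 
q=ray('wrist',(278.8,228.8),208,s)[0]-s['tool_pos']; Rm=R.from_euler('xyz',s['tcp_rot'],degrees=True).as_matrix(); print(Rm.T@q,'expect x 26.5')
E
python3 -m crank '[[0,0,1,0,3],[0,0,2,0,3],[0,0,2.6,0,3],[0,0,3,0,3],[0,0,3.3,0,3],[0,0,3.5,0,3],[0,0,3.5,0,3]]'
```

```text
[ 26.95756989   0.21539999 -14.7       ] expect x 26.5
time: 11.7
tool_pos: [542.2, -112.9, 158.1]
tcp_rot: [180.0, 0.0, 111.5]
ft_force: [2.3, -3.0, -5.6]
finger_gap: 45.0
grip_force: 102.6
```

```bash
python3 -m crank '[[0,0,0.2,0,3],[0,0,0.4,0,3],[0,0,0.6,0,3],[0,0,0.6,0,3]]'
```

```text
time: 12.1
tool_pos: [542.2, -112.9, 152.1]
tcp_rot: [180.0, 0.0, 111.5]
ft_force: [2.3, -1.7, -4.5]
finger_gap: 45.0
grip_force: 102.6
```

```bash
python3 -m crank '[[0,0,0.2,0,3],[0,0,0.2,0,3]]'
```

```text
time: 12.3
tool_pos: [542.3, -112.9, 150.2]
tcp_rot: [180.0, 0.0, 111.5]
ft_force: [3.1, -2.1, -3.8]
finger_gap: 45.0
grip_force: 102.6
```

```bash
python3 -m crank '[[0,0,0.3,0,3],[0,0,0.7,0,3],[0,0,1.1,0,3],[0,0,1.5,0,3],[0,0,1.9,0,3],[0,0,2.3,0,3],[0,0,2.4,0,3],[0,0,2.4,0,3]]'; python3 -m crank '[[0,0,0.3,0,3],[0,0,0.5,0,3],[0,0,0.7,0,3],[0,0,0.7,0,3]]'
```

```text
time: 13.1
tool_pos: [542.2, -113.0, 126.0]
tcp_rot: [180.0, 0.0, 111.5]
ft_force: [5.1, -2.7, -5.9]
finger_gap: 45.0
grip_force: 102.7
time: 13.5
tool_pos: [542.3, -113.0, 120.1]
tcp_rot: [180.0, 0.0, 111.5]
ft_force: [-2.1, -0.5, 6.2]
finger_gap: 44.6
grip_force: 104.0
```

```bash
python3 -m crank '[[0,0,0.2,0,3],[0,0,0.35,0,3],[0,0,0.35,0,3]]'; python3 -m crank '[[0,0,0.1,0,3],[0,0,0.1,0,3],[0,0,0.1,0,3]]';python3 -m crank '[[0,0,0.1,0,3],[0,0,0.1,0,3],[0,0,0.1,0,3]]'
```

```text
time: 13.8
tool_pos: [542.4, -113.0, 117.1]
tcp_rot: [180.0, 0.0, 111.5]
ft_force: [-2.9, -1.4, 10.7]
finger_gap: 45.3
grip_force: 104.3
time: 14.1
tool_pos: [542.4, -113.0, 116.6]
tcp_rot: [180.0, 0.0, 111.5]
ft_force: [-5.1, -0.7, 14.2]
finger_gap: 44.9
grip_force: 105.1
time: 14.4
tool_pos: [542.4, -113.0, 116.6]
tcp_rot: [180.0, 0.0, 111.5]
ft_force: [-9.1, 0.9, 20.6]
finger_gap: 44.8
grip_force: 106.1
```

```bash
python3 -m crank '[[0,0,0.1,0.02,3],[0,0,0.15,-0.02,3],[0,0,0.2,0.02,3],[0,0,0.2,0,3],[0,0,0.2,0,3]]'; python3 - <<'E'
from h import *
s=sense();p,d=snapshot('wrist');np.savez('w6.npz',p=p,d=d); C=cloud('wrist',d,s)
r=np.hypot(C[...,0]-542.3,C[...,1]+113)
for a,b in((0,6),(6,9),(16,22),(21,23),(30,44)):
    q=C[(r>a)&(r<b)&(d>0)][:,2]; q=q[(q>60)&(q<150)]; print(a,b,len(q),np.percentile(q,[10,50,90]).round(1) if len(q) else '')
u,v=proj('wrist',[[542.3,-113,134]],s)[0].astype(int); print(u,v)
save(cv2.resize(p[v-75:v+45,u-80:u+80],None,fx=5,fy=5,interpolation=cv2.INTER_CUBIC),'w6.png')
E
```

```text
time: 14.9
tool_pos: [543.3, -113.2, 116.5]
tcp_rot: [179.9, 0.1, 111.5]
ft_force: [-13.6, 2.1, 32.3]
finger_gap: 45.1
grip_force: 107.2
0 6 660 [137.  137.6 138.3]
6 9 846 [136.9 137.6 138.3]
16 22 3433 [120.5 129.  130. ]
21 23 2221 [106.4 129.1 130.4]
30 44 8217 [ 88.   89.7 147.5]
276 293
```

View pics/w6.png

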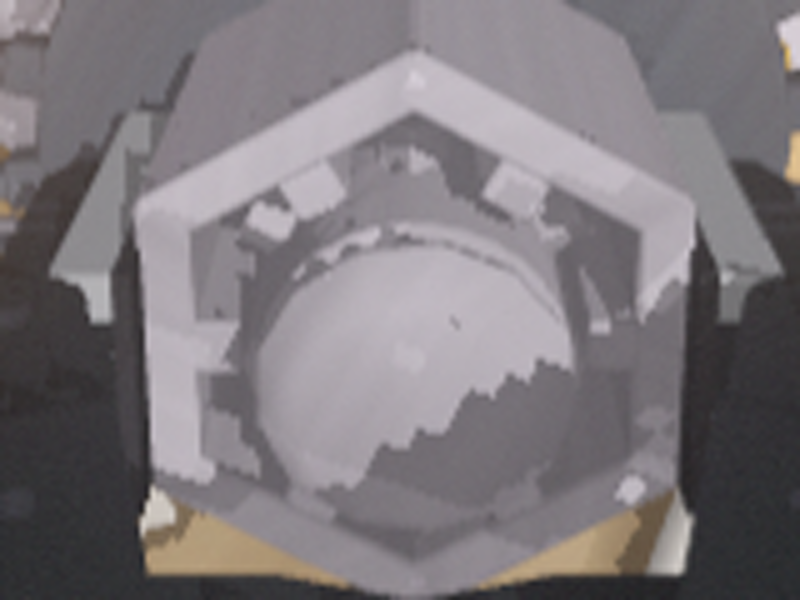

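The picture shows the shaft nose 8.5 mm proud of the hub top with the groove clear at (400,240), so the sprocket is home. I'll ease the push a little and hand in while holding.

```bash
python3 -m crank '[[0,0,-0.05,0,3],[0,0,-0.1,0,3],[0,0,-0.1,0,3],[0,0,-0.1,0,3]]'; python3 -c "
from bench import hand_in; print(hand_in())"
```

```text
time: 15.35
tool_pos: [543.2, -113.2, 116.5]
tcp_rot: [179.9, 0.1, 111.5]
ft_force: [-8.5, 0.8, 25.6]
finger_gap: 44.8
grip_force: 106.2
the job is handed in; nothing more can be done
None
```

I closed the clamp, meshed the drive sprocket on the shaft and pressed it home, with the shaft tip measured 8.5 mm above the hub and the groove clear, then handed in at about 15 s while still holding it down with about 26 N.

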